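# Transfer a part carrier to the next rail and park it in the saddle

## Task

Take the steel part carrier that hangs on one of the two bench rails, lift it clear over the rail's end stop and hang it on the bar of the other rail, between an end stop and the clamped saddle. Slide it gently along the bar until it meets the saddle, whose place on the rail you must find by feel, then lift it over the saddle's lip and let it down so that it sits fully and upright in the saddle, and let go. Keep the carrier upright throughout, never press or knock it hard against either rail or the saddle, and leave the hammer, the plates and the brush where they lie.

Things in the scene. Friction and masses are not known exactly. Their poses are not given: they have to be found in the camera images.
- carrier_tab (a point): Centre of the upright grip tab on top of the loose steel carrier: a flat block 12 mm thick (x) by 30 mm (y) by 50 mm high, to be pinched across its 12 mm from above. The carrier's bearing face lies 33 mm below this point. z up, y along the bar; the carrier is the same either way round.
- carrier_seat (a point): Middle of the carrier's bearing face (underside of its bridge, which rests on the bar), 33 mm below the tab's centre; axes as the tab's. The bridge is 27 (x) x 40 (y) x 8 mm thick, the tab stands on it.
- loaded_rail_top (a point): Middle of the top face of the bar on which the carrier hangs at the start: a level steel bar 280 mm long (y), 10 mm thick (x), 30 mm high, its top 160 mm above the bench. z up. At each end a stop 10 mm thick (x) and 8 mm long stands 30 mm above the bar, its inner face 132 mm from the middle. Either rail may be the one on the robot's left.
- empty_rail_top (a point): Middle of the top face of the other, empty rail's bar; sizes, stops and axes as the loaded one's. It bears a saddle 60 mm long (y) and as thick as the bar, symmetric: a floor 44 mm long, 6 mm above the bar, between two upright lips each 8 mm long and 14 mm above the bar. Seated in it, the carrier has 2 mm play at each end and its bearing face is 6 mm above the bar.
- carrier: The loose steel carrier, an inverted U astride the bar, 0.28 to 0.52 kg; origin and axes as the seat point. Its two legs are 6 mm thick, reach 70 mm below the bearing face, stand 15 mm apart inside and flare outwards at the bottom. The whole carrier is 40 mm long along y (the bar).
- loaded_rail: The fixed loaded rail stand: the bar on a 10 mm thick post at each end and a base plate 80 x 280 mm; origin on the bench, 160 mm below its top point.
- empty_rail: The fixed empty rail stand; origin on the bench, 160 mm below its top point. The saddle's place on it is not measured: its middle is up to 35 mm either way of the bar's middle, leaving 67 mm or more of free bar to each end stop. It stands firm under a gentle push. When the carrier is on the bar and touches a lip, the saddle's middle is 50 mm from the carrier's.
- hammer: A hammer lying on the bench beyond the rails, a bystander.
- coupons: Two flat steel plates, stacked, 100 x 60 x 16 mm, on the bench beyond the rails, a bystander.
- wire_brush: A brush lying on the bench beyond the rails, a bystander.
There are look-alikes about, which are no part of the job. What is shaped like the carrier but red or turquoise is not meant.

How it is judged (in metres and radians):
On the way, in this order (a step that is already met when the one before it is completed fails the run):
1. the carrier hangs on the empty rail's bar (z of carrier_seat in the frame of empty_rail_top between -0.003 and 0.0035 m and x of carrier_seat in the frame of empty_rail_top between -0.006 and 0.006 m and y of carrier_seat in the frame of empty_rail_top between -0.11 and 0.11 m), for 0.1 s.
2. low on the bar, the carrier touches the saddle (contact force between carrier and saddle above 0.5 N and z of carrier_seat in the frame of empty_rail_top below 0.005 m).
At the end, for the whole second after the job is handed in: The carrier rests, released and still, in the saddle on the formerly empty rail: bearing face 3.5 to 8.5 mm above the bar (on the saddle's floor, nominally 6 mm), within 6 mm of the bar's middle plane and within 60 mm of its middle, upright within 0.15 rad (z of carrier_seat in the frame of empty_rail_top between 0.0035 and 0.0085 m and x of carrier_seat in the frame of empty_rail_top between -0.006 and 0.006 m and y of carrier_seat in the frame of empty_rail_top between -0.06 and 0.06 m and angle between the z axis of carrier_seat and the z axis of empty_rail_top, either way round below 0.15 rad and linear speed of carrier below 0.02 m/s); the robot touches nothing.
It fails at once if the carrier is pressed or knocked against the empty rail or its saddle with more than 40 N (contact force between carrier and empty_rail above 40 N).
It fails at once if the carrier is pressed or knocked against the loaded rail with more than 40 N (contact force between carrier and loaded_rail above 40 N).
It fails at once if the hammer, plates or brush is shifted by more than 20 mm (distance of any of hammer, coupons, wire_brush from where it was at the start of the episode above 0.02 m).
It fails at once if the carrier is tipped more than 0.3 rad out of upright (angle between carrier_seat's own z axis and vertical above 0.3 rad).
It also fails if it takes over 67 s, if anything falls off the work surface, if the arm or the gripper's body presses on something with over 40 N, if the wrist force passes 120 N, or if a joint passes its speed limit or range.

## Robot

A 6-joint arm with a two-finger parallel gripper is mounted at the origin on the work surface. World frame = base frame: x ahead of the robot, y to its left, z up, the work surface at z = 0. Lengths are in mm, angles in rad, forces in N, time in s.
With the tool pointing down it reaches from about 350 to 775 mm from the base axis. Payload 7.3 kg.
Tool frame: the origin (TCP) lies at the very end of the fingers, on their centre line; the grasp point (between the pads) lies 19 mm behind it; z points along the fingers, x is the direction in which the jaws open and shut, and the axes are right-handed (so a half turn about z gives the same grasp; the last joint's range is limited). The gripper opens to 92 mm and grips with 3 to 60 N. Pads are 19 mm wide; open, the fingers measure 130 mm over their backs; the gripper's body (75 mm by 190 mm) begins 47 mm behind the grasp point.
Start: joints at [1.084, 0.342, 1.524, -0, 1.275, -0.146], TCP at [175.463, 494.831, 226.741] pointing down, gripper open.
Joint ranges: [-2.53, 2.53], [-0.77, 2.02], [0.04, 2.7], [-1, 4.14], [0.28, 2.66], [-3.11, 3.11]. Speed limits (rad/s): [2.57, 2.57, 3.14, 3.14, 3.14, 3.14].

## Interface

Orientations are given as [roll, pitch, yaw] about the fixed x, y, z axes, in that order (R = Rz(yaw) Ry(pitch) Rx(roll)).
In Python, from plant import bot, capture, camera_params gives the robot as it stands.
- The arm moves only by the shell command python3 -m jog 'ROWS' [OPENING]. ROWS is a JSON object of lists of equal length, an entry for each row: "xyz": the shift along the world's x, y, z as a fraction of full scale, a list of three; "angular": the turn, a rotation vector about the world's x, y, z as a fraction of full scale, a list of three. In form: {"xyz": [[x, y, z], ...], "angular": [[wx, wy, wz], ...]}. A call has 1 to 10 rows; each row shifts and turns the pose as measured when the row begins; what a row does not reach is not made up. Full scale, the value 1, is 2 cm for a shift and 6 degrees for a turn. A row lasts 1/10 s, in which the tool goes at most 50 mm and 8.59 degrees, less where a joint would pass 70% of its speed; a pose out of reach is approached as far as the arm can. A call with a number of a shift or a turn outside -1 to 1 is refused whole. A call with a gripper value outside its range is refused whole. OPENING is the closure, from -1 (fully open) to 1 (shut), set as the call begins (- or left out, the last holds). The fingers move at their own pace and stop on an object; the grip force is fixed at half the most. Time passes only in rows, so rows that do not move let the fingers close. It gives the time, the measured TCP pose, the force and the opening at its end, in the units of the state.
- bot.get_obs(): the state, without advancing time (a new reading comes with each control period).
- capture(name): name is "scene" or "top" or "wrist"; returns the picture (480x640x3 uint8, red, green, blue); there is no depth.
- camera_params(name): a dict with "fx", "fy", "cx", "cy" (pixels), "rvec" (rotation vector, rad) and "tvec" (3), from world to camera coordinates, as OpenCV has them. Camera axes: x right, y down, z forward; pixel columns grow to the right and rows downward; lengths in mm; the calibration is good to about 2 mm. A picture is of the moment at which its call begins: read the wrist's pose just before it. camera_params takes no time and is no camera call; for the wrist camera it gives the pose at the moment of the call.
- bot.close_job(): hands the job in, once; it reports no verdict.
The state is a dict: "time": time; "joint_positions": joint angles; "dq": joint speeds; "tau": joint torques, N m; "tool_pos": TCP position; "tcp_rot": TCP orientation; "contact_force": force on the tool from outside, world axes, zero at the start; "moment": the same for the moment, N m; "grip_width": finger opening in mm.
Only numpy, scipy, OpenCV 4.12 (cv2) and the standard library are available. Lean on these libraries where they do the work, as an engineer would, in place of code of your own. Each camera call takes 0.05 s, during which the arm holds its last target.

## Working session

There is one attempt and no reset: what is moved stays moved. The work goes in short steps, Python scripts to look and compute and a shell command to move; the robot and the scene stay as the last step left them, time stands still between calls to the robot, and variables do not carry over. Pictures are saved under pics/ and viewed, and the job is handed in when it is done.

```bash
ls; mkdir -p pics; python3 - <<'E'
from plant import bot,capture,camera_params
import cv2
print(bot.get_obs())
for n in ("scene","top"):
    im=capture(n); cv2.imwrite(f"pics/{n}0.png",im[:,:,::-1]); print(n,camera_params(n))
E
```

```text
pics
{'time': 0.0, 'joint_positions': array([ 1.08403725e+00,  3.42720528e-01,  1.52503189e+00, -1.08901630e-05,
        1.27538126e+00, -1.46020943e-01]), 'dq': array([ 0.00087578,  0.0009973 , -0.00144977, -0.00015088, -0.00086104,
       -0.00065384]), 'tau': array([ 8.71402572e-04, -4.31242096e+01, -2.44218671e+01,  7.17372377e-02,
        5.61437861e-02, -1.24230228e-04]), 'tool_pos': array([175.2449189 , 494.45360168, 226.04090748]), 'tcp_rot': array([-3.14137873e+00,  1.52613421e-03,  1.23006154e+00]), 'contact_force': array([ 0.67981164,  1.00455123, -0.57354425]), 'moment': array([-0.04248141, -0.02210054, -0.03948655]), 'grip_width': 91.78802039954846}
scene {'fx': 482.6359718721259, 'fy': 482.6359718721259, 'cx': 317.20647977385795, 'cy': 237.49874677216945, 'rvec': array([ 1.50539066,  2.17385689, -0.77812067]), 'tvec': array([ 223.46136123, -318.19394138, 1192.17614283])}
top {'fx': 592.2728487829364, 'fy': 592.2728487829364, 'cx': 317.0637650796479, 'cy': 241.71573159943216, 'rvec': array([ 2.150038  , -2.08862524,  0.21565138]), 'tvec': array([ -27.32540087,  590.02514727, 1268.35936427])}
```

View pics/scene0.png

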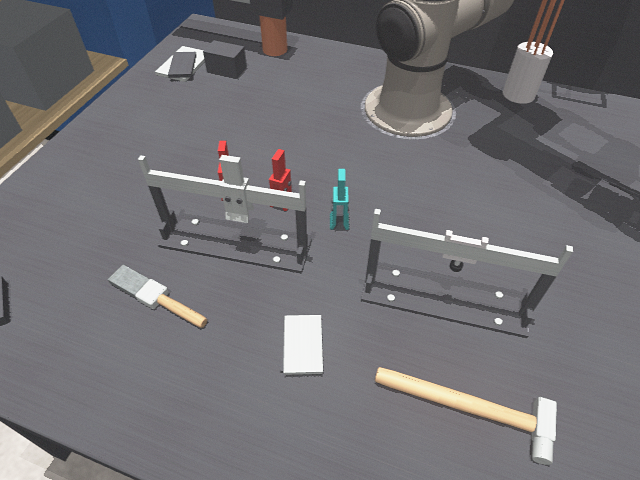

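View pics/top0.png

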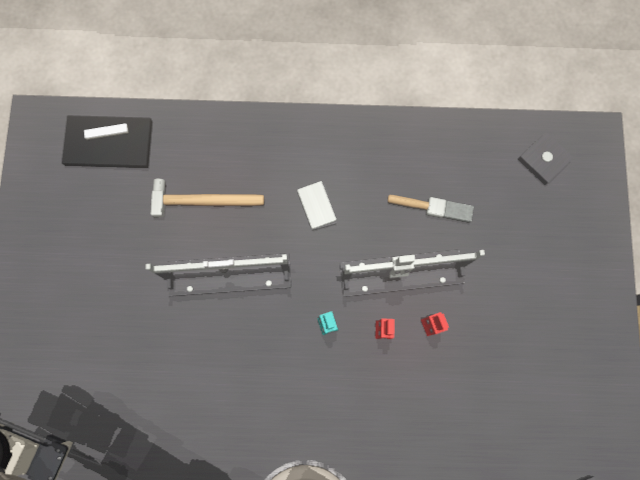

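Candidates shaped like the carrier: steel at top (403,262) / scene (233,185); red at top (388,328) and (437,323); turquoise at top (328,322). Only the steel one hangs on a rail, the right-hand one, so I choose it. The left rail is empty, with saddle lips near scene (449,236) and (485,242). Next, close crops.

```bash
python3 - <<'E'
import cv2,numpy as np
t=cv2.imread("pics/top0.png"); s=cv2.imread("pics/scene0.png")
f=lambda im,x,y,w,h,k: cv2.resize(im[y:y+h,x:x+w],None,fx=k,fy=k,interpolation=cv2.INTER_CUBIC)
cv2.imwrite("pics/topR.png",f(t,335,240,155,60,5))
cv2.imwrite("pics/topL.png",f(t,140,245,155,60,5))
cv2.imwrite("pics/scR.png",f(s,130,130,190,145,4))
cv2.imwrite("pics/scL.png",f(s,355,200,225,145,3.5))
E
```

```text
(no output)
```

View pics/topR.png

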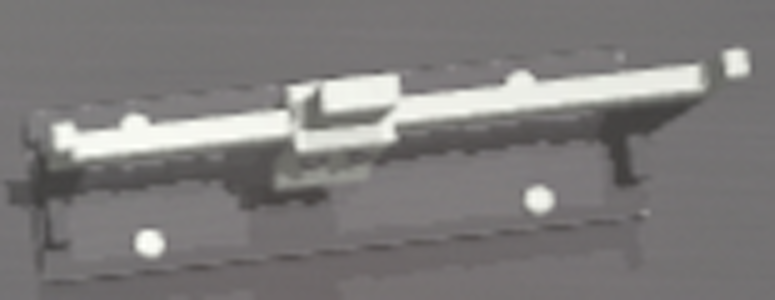

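View pics/topL.png

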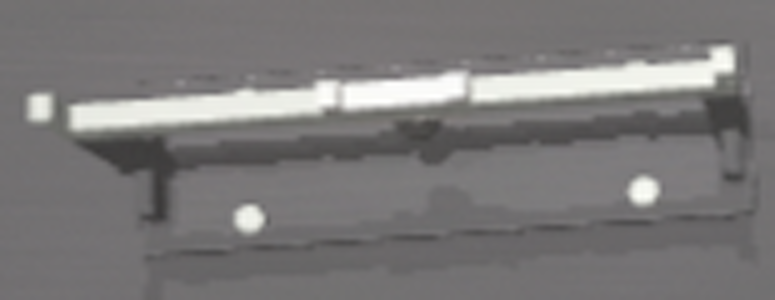

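View pics/scR.png

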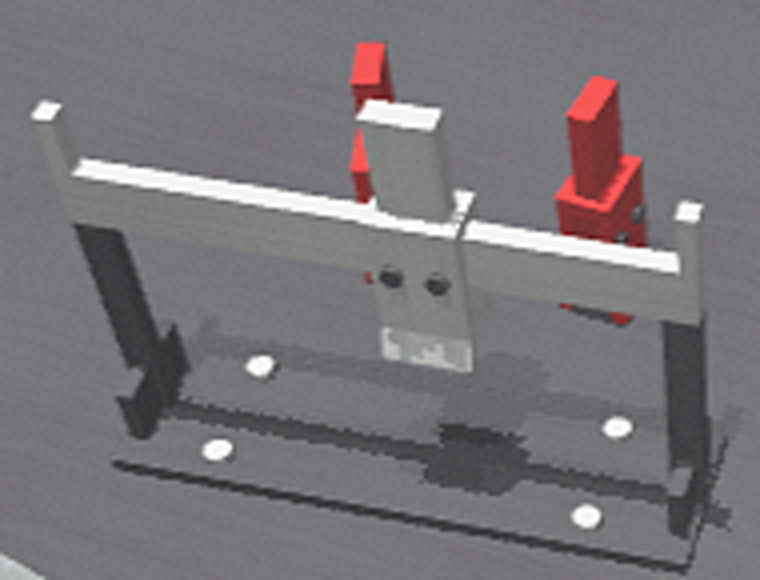

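View pics/scL.png

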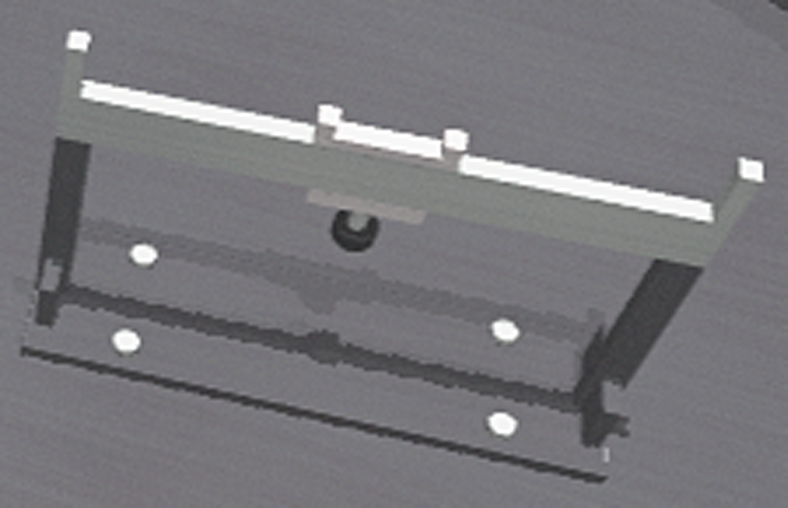

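```bash
cat > h.py <<'E'
import numpy as np,cv2
from scipy.optimize import least_squares
def proj(P,X):
    K=np.array([[P['fx'],0,P['cx']],[0,P['fy'],P['cy']],[0,0,1]])
    return cv2.projectPoints(np.float64(X).reshape(-1,1,3),P['rvec'],P['tvec'],K,None)[0].reshape(-1,2)
def ray(P,uv,z):
    R=cv2.Rodrigues(P['rvec'])[0]; c=-R.T@P['tvec']
    d=R.T@np.array([(uv[0]-P['cx'])/P['fx'],(uv[1]-P['cy'])/P['fy'],1])
    return c+d*(z-c[2])/d[2]
E
python3 - <<'E'
from plant import camera_params
from h import *
T,S=camera_params("top"),camera_params("scene")
o=lambda p,k,x,y:np.array([(p[0]+.5)/k-.5+x,(p[1]+.5)/k-.5+y])
tR=lambda p:o(p,5,335,240); tL=lambda p:o(p,5,140,245); sR=lambda p:o(p,4,130,130); sL=lambda p:o(p,3.5,355,200)
print("camera scene at",-cv2.Rodrigues(S['rvec'])[0].T@S['tvec'])
for n,tt,ss,z in [("R+y",tR((65,136)),sR((689,211)),190),("R-y",tR((737,62)),sR((47,111)),190),
 ("L+y",tL((40,107)),sL((750,169)),190),("L-y",tL((722,58)),sL((78,41)),190),
 ("tab",tR((360,96)),sR((401,115)),218),
 ("lip+y",tL((328,95)),sL((455,138)),174),("lip-y",tL((457,85)),sL((329,114)),174)]:
    f=lambda X:np.r_[proj(T,X)[0]-tt,proj(S,X)[0]-ss]
    r=least_squares(f,[400,0,190])
    print(n,ray(T,tt,z).round(1),ray(S,ss,z).round(1),"tri",r.x.round(1),r.fun.round(1))
E
```

```text
camera scene at [1016.47340107  144.02184029  720.07350615]
R+y [514.9 -72.4 190. ] [513.4 -71.2 190. ] tri [514.5 -71.4 191. ] [-0.5  0.1 -0.4 -0. ]
R-y [ 553.  -342.2  190. ] [ 551.7 -340.2  190. ] tri [ 552.1 -340.9  190.3] [-0.6  0.4 -0.6 -0. ]
L+y [504.8 326.3 190. ] [503.8 326.1 190. ] tri [504.7 325.8 190.9] [0.1 0.  0.1 0. ]
L-y [532.7  55.4 190. ] [531.4  56.1 190. ] tri [532.4  55.9 191. ] [-0.3  0.  -0.2 -0. ]
tab [ 529.7 -186.   218. ] [ 529.9 -184.4  218. ] tri [ 529.5 -185.3  217.4] [-0.4  0.2 -0.3 -0. ]
lip+y [515.5 215.1 174. ] [514.2 215.8 174. ] tri [515.4 215.4 175.2] [-0.3 -0.  -0.2 -0. ]
lip-y [521.2 163.2 174. ] [519.7 164.1 174. ] tri [520.9 163.7 175.3] [-0.4  0.  -0.3 -0. ]
```

Hand-checks: the end-stop spacing triangulates to 272.1 and 271.3 (272 expected), heights are about 190, and the tab top is at 217.4 (218 expected). Loaded rail middle is (533.3, -206.2), yaw 0.139. Empty rail middle is (518.5, 190.9), yaw 0.102. The tab is at (529.8, -185.3). I move towards it now.

```bash
python3 -m jog '{"xyz":[[1,-1,0.2],[1,-1,0.2],[1,-1,0.2],[1,-1,0.2],[1,-1,0.2],[1,-1,0.2],[1,-1,0.2],[1,-1,0.2],[1,-1,0.2],[1,-1,0.2]],"angular":[[0,0,-1],[0,0,-1],[0,0,-1],[0,0,-1],[0,0,-1],[0,0,-1],[0,0,-1],[0,0,-1],[0,0,-1],[0,0,-1]]}' -1
python3 -m jog '{"xyz":[[0.5,-1,0],[0.5,-1,0],[0.5,-1,0],[0.5,-1,0],[0.5,-1,0],[0.5,-1,0],[0.5,-1,0],[0.5,-1,0],[0.5,-1,0],[0.5,-1,0]],"angular":[[0,0,0],[0,0,0],[0,0,0],[0,0,0],[0,0,0],[0,0,0],[0,0,0],[0,0,0],[0,0,0],[0,0,0]]}'
```

```text
time: 1.1
tool_pos: [377.4, 286.5, 263.1]
tcp_rot: [-3.141, 0.011, 0.148]
contact_force: [-0.6, -0.8, 0.1]
grip_width: 91.7
time: 2.1
tool_pos: [480.3, 76.8, 260.2]
tcp_rot: [-3.142, 0.017, 0.143]
contact_force: [0.1, -0.2, 0.1]
grip_width: 91.9
```

```bash
python3 -m jog '{"xyz":[[0.2,-1,0],[0.2,-1,0],[0.2,-1,0],[0.2,-1,0],[0.2,-1,0],[0.2,-1,0],[0.2,-1,0],[0.2,-1,0],[0.2,-1,0],[0.2,-1,0]],"angular":[[0,0,0],[0,0,0],[0,0,0],[0,0,0],[0,0,0],[0,0,0],[0,0,0],[0,0,0],[0,0,0],[0,0,0]]}'
python3 -m jog '{"xyz":[[0.2,-1,0],[0.2,-1,0],[0,0,0]],"angular":[[0,0,0],[0,0,0],[0,0,0]]}'
python3 - <<'E'
from plant import bot,capture,camera_params
import cv2
from h import *
print(bot.get_obs()['tool_pos'],bot.get_obs()['tcp_rot'])
P=camera_params("wrist"); im=capture("wrist"); cv2.imwrite("pics/w1.png",im[:,:,::-1])
print(proj(P,[[529.8,-185.3,218],[514.5,-71.4,190],[552.1,-340.9,190]]))
E
```

```text
time: 3.1
tool_pos: [519.8, -131.7, 256.0]
tcp_rot: [-3.138, 0.026, 0.142]
contact_force: [0.2, -0.2, -0.4]
grip_width: 91.8
time: 3.4
tool_pos: [527.5, -175.3, 254.2]
tcp_rot: [-3.137, 0.029, 0.14]
contact_force: [0.5, 0.9, -0.0]
grip_width: 91.8
[ 527.45713128 -175.25895026  254.17353552] [-3.13678471  0.0287817   0.13992633]
[[315.4394334  290.36801277]
 [317.89133979  98.93220919]
 [316.23635568 452.46221243]]
```

View pics/w1.png

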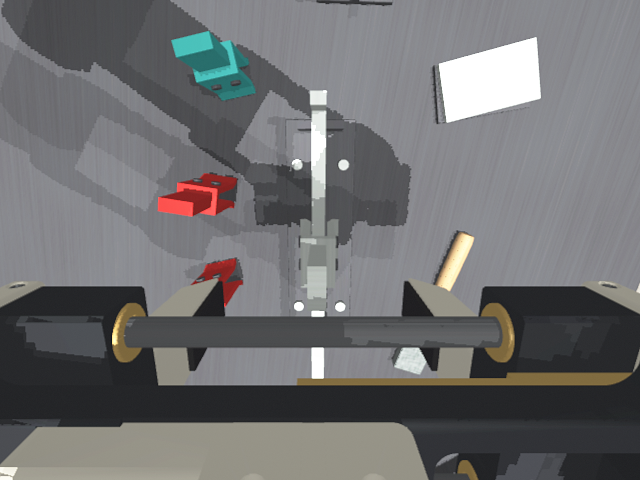

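The wrist view confirms it: the steel tab top is at about (316,282), 8 px from the predicted (315,290), midway between the open fingers. I level the tool, then descend.

```bash
python3 -m jog '{"xyz":[[0.12,-0.4,0],[0,0,-0.6],[0,0,-0.7],[0,0,-0.7],[0,0,-0.7],[0,0,-0.5],[0,0,0]],"angular":[[0,-0.28,0],[0,0,0],[0,0,0],[0,0,0],[0,0,0],[0,0,0],[0,0,0]]}'
```

```text
time: 4.15
tool_pos: [527.0, -174.0, 183.6]
tcp_rot: [-3.133, 0.006, 0.144]
contact_force: [-1.0, -0.5, -0.2]
grip_width: 91.8
```

```bash
python3 -m jog '{"xyz":[[0.14,-0.5,0],[0,0,0],[0,0,0]],"angular":[[-0.08,-0.06,0],[0,0,0],[0,0,0]]}'
python3 - <<'E'
from plant import bot,capture,camera_params
import cv2
from h import *
o=bot.get_obs();print(o['tool_pos'],o['tcp_rot'])
P=camera_params("wrist"); im=capture("wrist"); cv2.imwrite("pics/w2.png",im[:,:,::-1])
print(proj(P,[[529.8,-185.3,218],[514.5,-71.4,190]]))
E
```

```text
time: 4.45
tool_pos: [530.5, -184.2, 184.4]
tcp_rot: [3.139, -0.0, 0.145]
contact_force: [-0.4, -0.1, 1.0]
grip_width: 91.8
[ 530.49526823 -184.18629021  184.36540301] [ 3.13920760e+00 -1.34567070e-04  1.45218977e-01]
[[310.2201591  336.67388635]
 [313.30212551  47.31676428]]
```

View pics/w2.png

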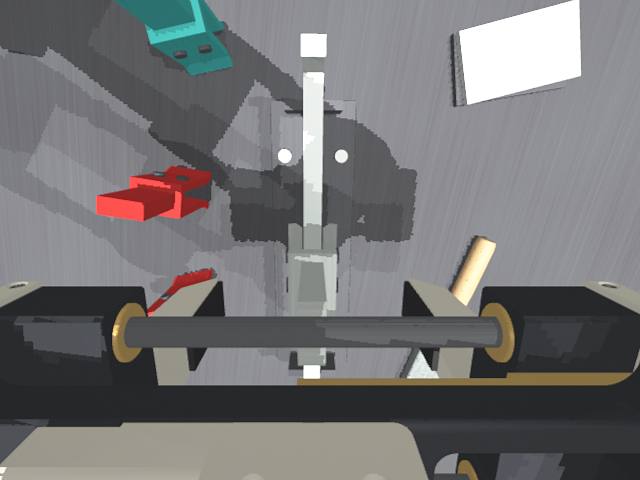

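```bash
python3 -m jog '{"xyz":[[-0.03,0,-0.35],[0,0,0]],"angular":[[0,0,-0.06],[0,0,0]]}'
python3 -m jog '{"xyz":[[0,0,0],[0,0,0],[0,0,0],[0,0,0],[0,0,0],[0,0,0],[0,0,0],[0,0,0]],"angular":[[0,0,0],[0,0,0],[0,0,0],[0,0,0],[0,0,0],[0,0,0],[0,0,0],[0,0,0]]}' 1
```

```text
time: 4.7
tool_pos: [530.1, -184.6, 177.6]
tcp_rot: [3.138, -0.002, 0.138]
contact_force: [-1.1, -0.5, -0.6]
grip_width: 92.1
time: 5.5
tool_pos: [530.2, -184.5, 177.9]
tcp_rot: [3.138, -0.002, 0.138]
contact_force: [0.7, -0.8, -0.5]
grip_width: 32.4
```

```bash
python3 -m jog '{"xyz":[[0,0,0],[0,0,0],[0,0,0],[0,0,0],[0,0,0],[0,0,0]],"angular":[[0,0,0],[0,0,0],[0,0,0],[0,0,0],[0,0,0],[0,0,0]]}'
```

```text
time: 6.1
tool_pos: [530.2, -184.5, 177.9]
tcp_rot: [3.138, -0.002, 0.138]
contact_force: [-0.1, -0.7, 0.8]
grip_width: 11.8
```

```bash
python3 -m jog '{"xyz":[[0,0,0.2],[0,0,0.3],[0,0,0.5],[0,0,0.6],[0,0,0.7],[0,0,0.8],[0,0,0.8],[0,0,0.8],[0,0,0.8],[0,0,0.8]],"angular":[[0,0,0],[0,0,0],[0,0,0],[0,0,0],[0,0,0],[0,0,0],[0,0,0],[0,0,0],[0,0,0],[0,0,0]]}'
python3 -m jog '{"xyz":[[0,0,0.4],[0,0,0],[0,0,0]],"angular":[[0,0,0],[0,0,0],[0,0,0]]}'
```

```text
time: 7.1
tool_pos: [527.7, -183.2, 310.4]
tcp_rot: [-3.141, 0.003, 0.138]
contact_force: [-0.7, -0.2, -2.7]
grip_width: 11.9
time: 7.4
tool_pos: [528.1, -183.4, 322.0]
tcp_rot: [3.139, -0.001, 0.138]
contact_force: [-0.3, -0.4, -3.2]
grip_width: 11.9
```

Gripped: opening 11.9 mm, weight about 3 N. I carry it at height to the empty rail, aiming at rail y = -80 (about 526.7, 111).

```bash
python3 -m jog '{"xyz":[[0,0.3,0],[0,0.5,0],[0,0.7,0],[0,0.8,0],[0,0.9,0],[0,0.9,0],[0,0.9,0],[0,0.9,0],[0,0.9,0],[0,0.9,0]],"angular":[[0,0,-0.1],[0,0,-0.1],[0,0,-0.1],[0,0,0],[0,0,0],[0,0,0],[0,0,0],[0,0,0],[0,0,0],[0,0,0]]}'
python3 -m jog '{"xyz":[[0,0.9,0],[0,0.9,0],[0,0.9,0],[0,0.8,0],[0,0.7,0],[0,0.5,0],[0,0.3,0],[0,0,0]],"angular":[[0,0,0],[0,0,0],[0,0,0],[0,0,0],[0,0,0],[0,0,0],[0,0,0],[0,0,0]]}'
```

```text
time: 8.4
tool_pos: [524.8, -16.4, 316.5]
tcp_rot: [-3.138, 0.009, 0.103]
contact_force: [0.7, 0.4, -3.2]
grip_width: 12.0
time: 9.2
tool_pos: [520.3, 97.8, 314.4]
tcp_rot: [-3.135, 0.013, 0.112]
contact_force: [0.1, -0.4, -3.5]
grip_width: 11.8
```

```bash
python3 -m jog '{"xyz":[[0.2,0.4,0],[0.12,0.27,0],[0,0,0],[0,0,0]],"angular":[[-0.06,-0.12,-0.1],[0,0,0],[0,0,0],[0,0,0]]}'
python3 - <<'E'
from plant import bot,capture,camera_params
import cv2
from h import *
o=bot.get_obs();print(o['tool_pos'],o['tcp_rot'])
P=camera_params("wrist"); im=capture("wrist"); cv2.imwrite("pics/w3.png",im[:,:,::-1])
print(proj(P,[[504.7,325.8,190],[532.4,55.9,190]]))
im=capture("scene")[:,:,::-1]; cv2.imwrite("pics/s3.png",cv2.resize(im[60:340,280:600],None,fx=2.4,fy=2.1*2.4/2.4))
E
```

```text
time: 9.6
tool_pos: [526.8, 110.3, 314.1]
tcp_rot: [3.139, 0.003, 0.1]
contact_force: [0.6, 0.2, -2.2]
grip_width: 11.7
[526.78794395 110.31075666 314.14489252] [3.13917933e+00 2.50920011e-03 1.00189136e-01]
[[312.08151692 -63.5619274 ]
 [312.95477742 296.21301065]]
```

View pics/w3.png

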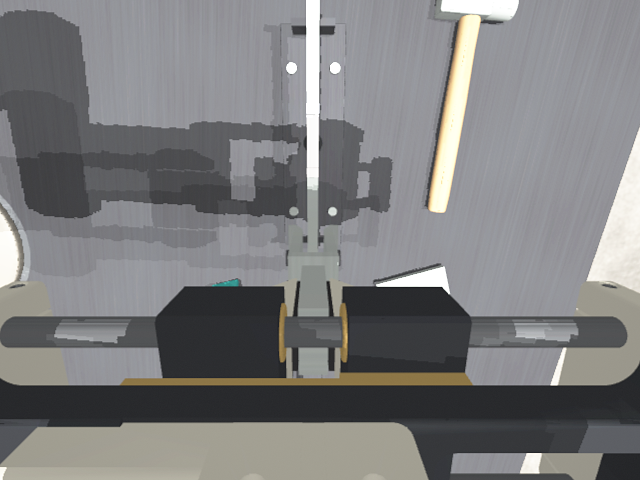

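View pics/s3.png

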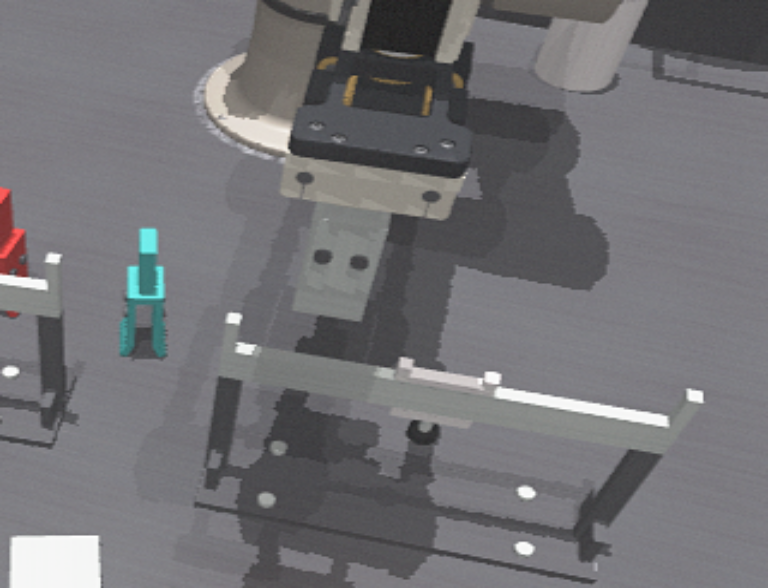

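The carrier hangs upright. In the wrist view it is in line with the bar (both at column ~313). I lower it in stages.

```bash
python3 -m jog '{"xyz":[[0,0,-0.4],[0,0,-0.6],[0,0,-0.6],[0,0,-0.5],[0,0,-0.3],[0,0,0]],"angular":[[0,0,0],[0,0,0],[0,0,0],[0,0,0],[0,0,0],[0,0,0]]}'
```

```text
time: 10.3
tool_pos: [526.3, 108.6, 262.2]
tcp_rot: [3.139, 0.004, 0.098]
contact_force: [-1.1, 0.6, -3.6]
grip_width: 12.3
```

```bash
python3 -m jog '{"xyz":[[0.03,0.1,-0.1],[0,0,-0.3],[0,0,-0.3],[0,0,-0.3],[0,0,-0.3],[0,0,0]],"angular":[[0,-0.03,0.04],[0,0,0],[0,0,0],[0,0,0],[0,0,0],[0,0,0]]}'
```

```text
time: 10.9
tool_pos: [527.4, 110.8, 234.9]
tcp_rot: [3.139, -0.002, 0.103]
contact_force: [0.3, -0.3, -3.5]
grip_width: 11.8
```

```bash
python3 -m jog '{"xyz":[[-0.02,0,-0.3],[0,0,-0.4],[0,0,-0.4],[0,0,-0.4],[0,0,-0.4],[0,0,-0.2],[0,0,0]],"angular":[[0,0,0],[0,0,0],[0,0,0],[0,0,0],[0,0,0],[0,0,0],[0,0,0]]}'
```

```text
time: 11.6
tool_pos: [526.7, 110.8, 188.7]
tcp_rot: [3.139, -0.001, 0.103]
contact_force: [0.2, 0.3, -2.7]
grip_width: 12.2
```

```bash
python3 -m jog '{"xyz":[[0,0,-0.2],[0,0,-0.15],[0,0,-0.1],[0,0,0]],"angular":[[0,0,0],[0,0,0],[0,0,0],[0,0,0]]}'
```

```text
time: 12.0
tool_pos: [527.1, 110.8, 179.5]
tcp_rot: [3.139, -0.002, 0.103]
contact_force: [0.4, -0.5, -2.9]
grip_width: 12.0
```

```bash
python3 -m jog '{"xyz":[[0,0,-0.06],[0,0,-0.06],[0,0,0]],"angular":[[0,0,0],[0,0,0],[0,0,0]]}'
```

```text
time: 12.3
tool_pos: [527.4, 110.8, 178.1]
tcp_rot: [3.138, -0.004, 0.103]
contact_force: [-0.3, -0.2, -2.7]
grip_width: 11.7
```

```bash
python3 -m jog '{"xyz":[[-0.02,0,-0.07],[0,0,-0.07],[0,0,0]],"angular":[[0,0.03,0],[0,0,0],[0,0,0]]}'
```

```text
time: 12.6
tool_pos: [527.6, 110.9, 178.3]
tcp_rot: [3.139, -0.004, 0.103]
contact_force: [-0.0, 0.1, -3.4]
grip_width: 11.8
```

```bash
python3 -m jog '{"xyz":[[0,0,-0.07],[0,0,0]],"angular":[[0,0,0],[0,0,0]]}'
```

```text
time: 12.8
tool_pos: [528.0, 110.9, 178.0]
tcp_rot: [3.138, -0.006, 0.103]
contact_force: [0.7, -0.2, -2.7]
grip_width: 11.9
```

```bash
python3 -m jog '{"xyz":[[-0.06,0,-0.12]],"angular":[[0,0.05,0]]}'
```

```text
time: 12.9
tool_pos: [528.1, 111.0, 177.8]
tcp_rot: [3.139, -0.005, 0.103]
contact_force: [-4.3, -0.6, 26.4]
grip_width: 11.9
```

Contact on the bar felt at TCP z ≈ 178, the same height as on the loaded rail. I ease off and re-centre in x before sliding.

```bash
python3 -m jog '{"xyz":[[0,0,0.02],[-0.05,0,0.03],[0,0,0]],"angular":[[0,0,0],[0,0.04,0],[0,0,0]]}'
```

```text
time: 13.2
tool_pos: [526.9, 111.0, 178.3]
tcp_rot: [3.139, 0.001, 0.103]
contact_force: [1.2, 0.5, -4.0]
grip_width: 12.1
```

```bash
python3 -m jog '{"xyz":[[-0.01,0.1,0],[-0.015,0.15,0],[-0.015,0.15,0],[-0.015,0.15,0],[-0.015,0.15,0],[0,0,0]],"angular":[[0,0,0],[0,0,0],[0,0,0],[0,0,0],[0,0,0],[0,0,0]]}'
```

```text
time: 13.8
tool_pos: [525.9, 125.7, 177.9]
tcp_rot: [3.138, 0.0, 0.103]
contact_force: [-0.2, -1.0, -0.6]
grip_width: 12.0
```

```bash
python3 -m jog '{"xyz":[[-0.03,0.1,0.02],[-0.03,0.1,0.02],[-0.02,0.1,0],[-0.02,0.1,0]],"angular":[[0,0,0],[0,0,0],[0,0,0],[0,0,0]]}'
```

```text
time: 14.2
tool_pos: [523.0, 134.7, 177.9]
tcp_rot: [3.139, 0.002, 0.103]
contact_force: [0.7, -1.1, -2.0]
grip_width: 11.8
```

```bash
python3 -m jog '{"xyz":[[0.05,0.06,0],[0.01,0.06,0]],"angular":[[0,0,0],[0,0,0]]}'
```

```text
time: 14.4
tool_pos: [524.1, 137.4, 177.9]
tcp_rot: [3.139, 0.002, 0.103]
contact_force: [0.3, -0.4, -1.9]
grip_width: 11.7
```

```bash
python3 -m jog '{"xyz":[[0,0.07,0]],"angular":[[0,0,0]]}'
```

```text
time: 14.5
tool_pos: [524.2, 138.9, 177.9]
tcp_rot: [3.139, 0.002, 0.103]
contact_force: [-0.7, -0.3, -2.6]
grip_width: 11.8
```

```bash
python3 -m jog '{"xyz":[[0,0.07,0]],"angular":[[0,0,0]]}'
```

```text
time: 14.6
tool_pos: [524.3, 140.4, 177.9]
tcp_rot: [3.139, 0.002, 0.103]
contact_force: [-0.4, -0.2, -0.9]
grip_width: 11.8
```

```bash
python3 -m jog '{"xyz":[[-0.02,0.06,0]],"angular":[[0,0,0]]}'
```

```text
time: 14.7
tool_pos: [523.9, 141.6, 177.9]
tcp_rot: [3.139, 0.002, 0.103]
contact_force: [1.2, -3.4, -1.9]
grip_width: 11.5
```

```bash
python3 -m jog '{"xyz":[[-0.02,0.06,0]],"angular":[[0,0,0]]}'
```

```text
time: 14.8
tool_pos: [523.9, 141.7, 178.0]
tcp_rot: [3.136, 0.002, 0.103]
contact_force: [0.8, -7.7, -2.0]
grip_width: 11.8
```

```bash
python3 -m jog '{"xyz":[[0,0.06,0]],"angular":[[0,0,0]]}'
```

```text
time: 14.9
tool_pos: [524.0, 141.7, 178.1]
tcp_rot: [3.134, 0.002, 0.103]
contact_force: [-0.6, -4.9, -1.6]
grip_width: 11.8
```

Contact with the saddle lip at TCP y ≈ 141.6, with the force rising to 7.7 N. The seat is 50 mm further along the bar, at TCP ≈ (518.9, 191.2); vision gives about 190. I back off, lift 20 mm and cross over.

```bash
python3 -m jog '{"xyz":[[0.01,-0.12,0.02],[0,0,0.25],[0,0,0.3],[0,0,0.3],[0,0,0.2],[0,0,0]],"angular":[[0.06,0,0],[0,0,0],[0,0,0],[0,0,0],[0,0,0],[0,0,0]]}'
```

```text
time: 15.5
tool_pos: [524.1, 140.0, 201.6]
tcp_rot: [-3.141, 0.001, 0.103]
contact_force: [0.7, 0.0, -3.0]
grip_width: 11.9
```

```bash
python3 -m jog '{"xyz":[[-0.02,0.2,0],[-0.04,0.4,0],[-0.05,0.5,0],[-0.05,0.5,0],[-0.04,0.4,0],[-0.03,0.3,0],[-0.02,0.15,0],[0,0,0],[0,0,0]],"angular":[[0,0,0],[0,0,0],[0,0,0],[0,0,0],[0,0,0],[0,0,0],[0,0,0],[0,0,0],[0,0,0]]}'
```

```text
time: 16.4
tool_pos: [517.7, 194.8, 200.8]
tcp_rot: [-3.141, 0.002, 0.105]
contact_force: [-0.2, -0.5, -2.9]
grip_width: 12.1
```

```bash
python3 -m jog '{"xyz":[[0.05,-0.18,0],[0,0,-0.15],[0,0,-0.1],[0,0,0]],"angular":[[0,0,-0.02],[0,0,0],[0,0,0],[0,0,0]]}'
```

```text
time: 16.8
tool_pos: [519.0, 189.7, 195.3]
tcp_rot: [-3.141, 0.003, 0.101]
contact_force: [1.1, 1.0, -2.6]
grip_width: 12.1
```

```bash
python3 -m jog '{"xyz":[[0,0.07,0],[0,0,0]],"angular":[[0,0,0.01],[0,0,0]]}'
python3 - <<'E'
from plant import bot,capture,camera_params
import cv2
print(bot.get_obs()['tool_pos'])
im=capture("scene")[:,:,::-1]; cv2.imwrite("pics/s4.png",cv2.resize(im[140:300,360:590],None,fx=3.4,fy=3.4,interpolation=cv2.INTER_CUBIC))
E
```

```text
time: 17.0
tool_pos: [519.0, 191.0, 195.2]
tcp_rot: [-3.141, 0.003, 0.102]
contact_force: [-0.1, -0.9, -3.4]
grip_width: 12.1
[519.04342242 190.9761314  195.21904086]
```

View pics/s4.png

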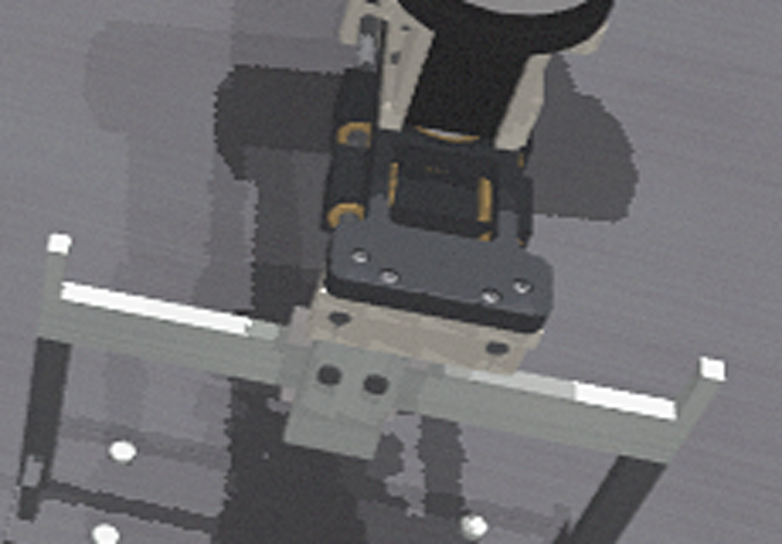

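The carrier is over the saddle, with parts of the lips visible on both sides (around (290,345) and (425,372)). I lower it gently.

```bash
python3 -m jog '{"xyz":[[0,0.01,-0.12],[0,0,-0.1],[0,0,0]],"angular":[[0,0,0],[0,0,0],[0,0,0]]}'
```

```text
time: 17.35
tool_pos: [519.1, 191.2, 190.6]
tcp_rot: [-3.141, 0.002, 0.102]
contact_force: [-0.0, 1.2, -2.7]
grip_width: 12.1
```

```bash
python3 -m jog '{"xyz":[[0,0,-0.07],[0,0,-0.07]],"angular":[[0,0,0],[0,0,0]]}'
```

```text
time: 17.55
tool_pos: [519.1, 191.3, 187.6]
tcp_rot: [-3.141, 0.002, 0.102]
contact_force: [0.4, -0.2, -2.7]
grip_width: 12.3
```

```bash
python3 -m jog '{"xyz":[[0,0,-0.07],[0,0,-0.05]],"angular":[[0,0,0],[0,0,0]]}'
```

```text
time: 17.75
tool_pos: [519.1, 191.3, 184.9]
tcp_rot: [-3.141, 0.002, 0.102]
contact_force: [0.6, -0.1, -2.9]
grip_width: 11.8
```

```bash
python3 -m jog '{"xyz":[[0,0,-0.05]],"angular":[[0,0,0]]}'
```

```text
time: 17.85
tool_pos: [519.1, 191.3, 183.9]
tcp_rot: [-3.141, 0.002, 0.102]
contact_force: [-1.1, 1.7, 6.6]
grip_width: 12.0
```

```bash
python3 -m jog '{"xyz":[[0,0,-0.04]],"angular":[[0,0,0]]}'
```

```text
time: 17.95
tool_pos: [519.1, 191.3, 183.9]
tcp_rot: [-3.141, 0.002, 0.102]
contact_force: [-3.9, -0.1, 8.0]
grip_width: 11.7
```

It touches the saddle floor at z = 183.9, about 6 mm above the bar contact height as expected. I release.

```bash
python3 -m jog '{"xyz":[[0,0,0],[0,0,0],[0,0,0],[0,0,0],[0,0,0],[0,0,0]],"angular":[[0,0,0],[0,0,0],[0,0,0],[0,0,0],[0,0,0],[0,0,0]]}' -1
python3 -m jog '{"xyz":[[0,0,0.2],[0,0,0.5],[0,0,0.8],[0,0,0.8],[0,0,0.8],[0,0,0.8],[0,0,0.8],[0,0,0.8],[0,0,0.4],[0,0,0]],"angular":[[0,0,0],[0,0,0],[0,0,0],[0,0,0],[0,0,0],[0,0,0],[0,0,0],[0,0,0],[0,0,0],[0,0,0]]}'
```

```text
time: 18.55
tool_pos: [520.3, 191.6, 185.1]
tcp_rot: [-3.141, -0.002, 0.102]
contact_force: [-0.3, 0.3, -0.6]
grip_width: 55.5
time: 19.55
tool_pos: [520.0, 191.5, 314.2]
tcp_rot: [-3.14, -0.007, 0.102]
contact_force: [0.9, 0.1, 0.4]
grip_width: 91.8
```

```bash
python3 - <<'E'
from plant import capture,camera_params
import cv2,numpy as np
from h import *
S=camera_params("scene")
im=capture("scene")[:,:,::-1]; a=cv2.resize(im[140:300,360:590],None,fx=3.4,fy=3.4,interpolation=cv2.INTER_CUBIC)
cv2.imwrite("pics/s5.png",a)
P=camera_params("wrist");w=capture("wrist")[:,:,::-1]; cv2.imwrite("pics/w5.png",w)
c=np.array([518.5,190.9]);u=np.array([-.102,.995]);v=np.array([.995,.102])
# expected tab-top corners when seated (bearing 166 -> tab top 224)
m=np.array([519,190.5])
for z in (224,218): print(z,((proj(S,[[*(m+sx*6*v+sy*15*u),z] for sx,sy in((-1,-1),(1,-1),(1,1),(-1,1))])-[360,140]+.5)*3.4-.5).round(0).tolist())
print(((proj(S,[[*(m+7.5*v+0*v+s*20*u+6*v),166+8] for s in(-1,1)])-[360,140]+.5)*3.4).round().tolist())
E
```

```text
224 [[357.0, 235.0], [355.0, 256.0], [430.0, 270.0], [432.0, 248.0]]
218 [[353.0, 245.0], [351.0, 266.0], [426.0, 280.0], [428.0, 258.0]]
[[315.0, 345.0], [410.0, 364.0]]
```

View pics/s5.png

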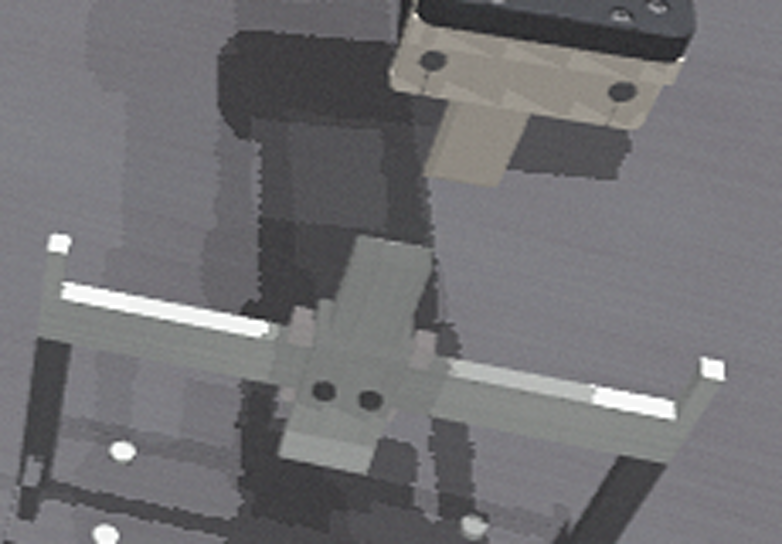

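View pics/w5.png

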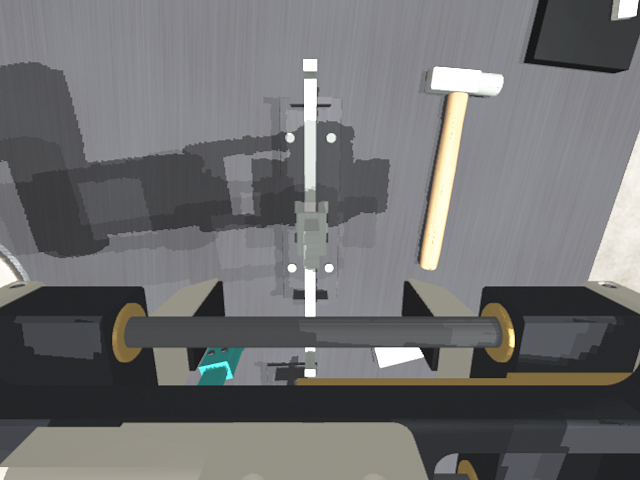

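The crop shows the carrier upright between both lips, (305,320) and (425,345). The tab-top corners at (358,236) and (432,250) match the prediction for z = 224 (seated). The gripper is clear, so I hand in.

```bash
python3 -c "
from plant import bot
print(bot.close_job())"
```

```text
the job is handed in; nothing more can be done
None
```

I moved the carrier from the right-hand rail to the left-hand, empty one and seated it in the saddle. I then let go and handed the job in at about 19.7 s of the 67 s allowed. No verdict was reported.

- **On the bar:** I hung it at rail y ≈ -80 mm. It touched the bar at TCP z ≈ 178, the same height at which I gripped it on the loaded rail. One lowering row pressed harder than intended, with a wrist reading of 26 N (about 29 N on the bar against the 40 N limit). I eased off at once, but I only saw the force at the end of each call.
- **Finding the saddle:** Sliding along the bar, it met the lip at TCP y ≈ 141.6, with at most 7.7 N read. The seat found by feel was y ≈ 191.2; the cameras had given about 190, which agrees within the 2 mm play.
- **Seating:** I lifted it over the lip and lowered it. It touched the floor at z = 183.9, 6 mm above the bar contact, with about 8 N read.
- **Last checks:** In the scene picture the carrier stands upright between both lips. The tab-top corners are within about 2 px (3.4× enlarged crop) of where a seated carrier's should be. The gripper is open about 130 mm above the release height and its force reads near zero.
- **Not measured:** I never moved near the hammer, plates or brush, but I did not measure their positions again at the end.

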